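Put the bush in the bolt drawer and push the drawer home

TASK

Two small drawers stand open on the workbench. Put the larger, brass bush into the free space of the drawer that holds the bolt, then push that drawer fully home until it snaps shut. Leave the other drawer, with the steel block, open as it is.

Things in the scene. Friction and masses are not known exactly. Their poses are not given: they have to be found in the camera images.
- brass_bush_mid (a point): Centre (half-way up) of the brass bush: a plain upright ring, 34 mm in diameter and 30 mm high with a bore, standing on the bench top. The smaller steel bush (28 mm across, 22 mm high) is not wanted.
- bolt_drawer_pocket (a point): Floor point amid the free compartment of the drawer with the hexagon bolt; moves with the drawer. x: the way the drawer closes, y left, z up. From here: front panel's inner face 45 mm in -x; side wall 32 mm high 60 mm in -y; divider 18 mm high 60 mm in +y, bolt beyond it; unit's cover 40 to 65 mm in +x, its top 53 mm up. Floor is 18 mm above the bench.
- bolt_drawer (a joint): Its opening (m): 0 home, 0.12 fully out. Seen from the pocket point: panel's outer face 57 mm in -x, from 6 mm below to 41 mm above; pull bar (80 mm along y, 14 mm high) centred 20 mm in +y, 20 mm up, its front face 73 mm in -x. Friction 1 N; a spring detent resists from 15 mm before home (5 N more) and from 4 mm draws it in by itself to a firm stop.
- block_drawer_pocket (a point): The same point in the other, equal drawer, which holds the rectangular steel block beyond its divider; same axes and sizes. This drawer stays open as it is.
Mind the look-alikes: they are no part of the job. Leave any pink look-alike of the part that bears brass_bush_mid alone.

How it is judged:
By the outcome, as a careful person would: the job done as asked, in the order asked, and still so for the second after the job is handed in, with the robot touching nothing.
It also fails if it takes over 51 s, if anything falls off the work surface, if the arm or the gripper's body presses on something with over 40 N, if the wrist force passes 120 N, or if a joint passes its speed limit or range.

ROBOT

A 7-joint arm with a two-finger parallel gripper is mounted at the origin on a cart in front of the work surface, level with it; the furniture and walls round the work are solid. World frame = base frame: x ahead of the robot, y to its left, z up, the work surface at z = 0. Lengths are in m, angles in degrees, forces in N, time in s.
With the tool pointing down it reaches from about 0.425 to 0.875 m from the base axis. Payload 4.7 kg.
Tool frame: the origin (TCP) lies midway between the tips of the shut fingers; the grasp point (between the pads) lies 19 mm behind it (env.grip_depth is the distance from the TCP to the grasp point, in m); z points along the fingers, y is the line along which they close (so a half turn about z gives the same grasp; the last joint's range is limited). The gripper opens to 87 mm and grips with 3 to 60 N. Pads are 19 mm wide; open, the fingers measure 117 mm over their backs; the gripper's body (75 mm by 190 mm) begins 51 mm behind the grasp point.
Start: joints at [-62.962, 18.392, -4.016, 83.108, 1.295, 78.541, -3.26], TCP at [0.287, 0.583, 0.223] pointing down, gripper open.
Joint ranges: [-163.93, 163.93], [-17.29, 119.83], [-79.2, 71.16], [3.27, 140.29], [-89.18, 269.18], [5.43, 117.66], [-154.24, 154.24]. Speed limits (degrees/s): [147.25, 147.25, 180, 180, 180, 180, 180].

INTERFACE

Orientations are given as [roll, pitch, yaw] about the fixed x, y, z axes, in that order (R = Rz(yaw) Ry(pitch) Rx(roll)).
In Python, from cell import get_obs, optics, env, nets gives the robot as it stands.
- The arm moves only by the shell command python3 -m creep 'ROWS' [FORCE]. ROWS is JSON, a list of rows, each an object of numbers: "wx", "wy", "wz": the turn, a rotation vector about the tool's x, y, z in degrees; "tx", "ty", "tz": the shift along the tool's x, y, z in mm; "gripper": the opening, from -1 (shut) to 1 (fully open). A call has 1 to 5 rows; each row is the pose to reach, as a shift and turn from the pose commanded when the call began, along the tool's axes at that moment; what a row does not reach only later rows make up. A row lasts 1/12 s, in which the tool goes at most 41.7 mm and 7.16 degrees, less where a joint would pass 70% of its speed; a pose out of reach is approached as far as the arm can. A call with a gripper value outside its range is refused whole. The fingers move at their own pace and stop on an object; FORCE is the grip in N (left out, the last holds). Time passes only in rows, so rows that repeat a pose let the fingers close. It gives the time, the measured TCP pose, the force, the opening and the grip force at its end, in the units of the state.
- get_obs(): the state, without advancing time (a new reading comes with each control period).
- optics.read_camera(name): name is "scene" or "top"; returns (picture, depth): 480x640x3 uint8, red, green, blue; 480x640 float32, m along the optical axis (not along the pixel's ray), 0 where there is no reading.
- optics.camera_info(name): a dict with "fovy" (degrees; the focal length in pixels is half the picture's height over the tangent of half this angle, whatever the lens; pixels are square), "cx", "cy" (the principal point, pixels), "k1" (the pictures are not rectified: a ray, as slopes to the right and down, at radius r is drawn at 1 + k1 r^2 times it, then the intrinsics apply), "R" (3x3) and "t" (3): a world point X has camera coordinates R X + t. Camera axes: x right, y down, z forward; pixel columns grow to the right and rows downward; lengths in m; the calibration is good to about 2 mm. A picture is of the moment at which its call begins. camera_info takes no time and is no camera call.
- env.sign_off(): hands the job in; it is judged then, once.
Trained networks look in the newest picture that a camera, given by its name, has taken for a name from the list of things; names that differ only in an ending like _2 or _b are one class to them, and where a whole thing is asked for, a point or a joint stands for the part that bears it (a point fixed in the world has none). Each returns a list of dicts, best first, with "confidence" (0 to 1); they miss things now and then, are a little off and sometimes report something else, mostly with a low value. They report only what shows in the picture. A call takes as long as a camera call. They do not tell look-alikes from the thing itself.
- nets.look_for(query, camera): "point" ([x, y, z] in m, in world coordinates, good to about 4 mm: the middle of the surface that is visible of it).
- nets.place_of(query, camera): "point" ([x, y, z] in m, in world coordinates, good to about 4 mm: a listed point, or the origin of a listed thing).
The state is a dict: "time_s": time; "qpos": joint angles; "joint_velocities": joint speeds; "effort": joint torques, N m; "tool_pos": TCP position; "tool_rot": TCP orientation; "force": force on the tool from outside, world axes, zero at the start; "wrist_torque": the same for the moment, N m; "grip_width": finger opening in m; "grasp_force": force on a finger pad.
Only numpy, scipy, OpenCV 4.12 (cv2) and the standard library are available. Lean on these libraries where they do the work, as an engineer would, in place of code of your own. Each camera call takes 0.05 s, during which the arm holds its last target. There are 200 camera calls.

## Working session

There is one attempt and no reset: what is moved stays moved. The work goes in short steps, Python scripts to look and compute and a shell command to move; the robot and the scene stay as the last step left them, time stands still between calls to the robot, and variables do not carry over. Pictures are saved under pics/ and viewed, at most 10 in all, crops included, and the job is handed in when it is done.

```bash
mkdir -p pics; ls; cat > h.py <<'E'
import numpy as np, cv2
from cell import get_obs, optics, env, nets
def K(n):
    c=optics.camera_info(n); f=240/np.tan(np.radians(c["fovy"]/2)); return c,f
def proj(n,X):
    c,f=K(n); p=np.array(c["R"])@np.array(X)+np.array(c["t"]); s=p[:2]/p[2]; s=s*(1+c["k1"]*(s@s)); return [round(float(f*s[0]+c["cx"])),round(float(f*s[1]+c["cy"]))]
def deproj(n,u,v,z):
    c,f=K(n); d=np.array([(u-c["cx"])/f,(v-c["cy"])/f]); s=d.copy()
    for _ in range(20): s=d/(1+c["k1"]*(s@s))
    return np.array(c["R"]).T@(np.array([s[0],s[1],1])*z-np.array(c["t"]))
E
python3 - <<'E'
from h import *
ims=[]
for n in ("scene","top"):
    im,d=optics.read_camera(n); np.save(f"d_{n}.npy",d)
    cv2.imwrite(f"pics/{n}0.png",im[:,:,::-1])
    for q in ("brass_bush_mid","bolt_drawer_pocket","block_drawer_pocket"):
        for r in nets.place_of(q,n): print(n,q,np.round(r["point"],3),round(r["confidence"],2),proj(n,r["point"]))
print(get_obs())
E
```

```text
pics
scene brass_bush_mid [ 0.431 -0.292  0.016] 0.82 [461, 230]
scene brass_bush_mid [ 0.554 -0.191  0.016] 0.68 [385, 227]
scene brass_bush_mid [ 0.518 -0.284  0.014] 0.65 [424, 217]
scene brass_bush_mid [ 0.493 -0.344  0.012] 0.57 [449, 212]
scene bolt_drawer_pocket [0.592 0.277 0.012] 0.98 [187, 335]
scene block_drawer_pocket [ 0.582 -0.036  0.018] 0.77 [324, 253]
top brass_bush_mid [ 0.515 -0.279  0.016] 0.72 [445, 287]
top brass_bush_mid [ 0.439 -0.288  0.018] 0.69 [450, 323]
top brass_bush_mid [ 0.548 -0.189  0.013] 0.69 [401, 272]
top brass_bush_mid [ 0.491 -0.347  0.011] 0.52 [476, 298]
top bolt_drawer_pocket [0.592 0.278 0.02 ] 0.8 [181, 254]
top block_drawer_pocket [ 0.586 -0.034  0.017] 0.67 [327, 255]
top block_drawer_pocket [ 0.438 -0.288  0.017] 0.3 [450, 323]
{'time_s': 0.4, 'qpos': array([-62.96156228,  18.40115264,  -4.01704355,  83.11561144,
         1.29518626,  78.54035308,  -3.26057213]), 'joint_velocities': array([ 0.05461586, -0.03338837,  0.0043866 , -0.05589319, -0.05624451,
        0.04364594,  0.02372713]), 'effort': array([-1.08617821e-04, -4.90453541e+01, -4.02376140e-01, -3.12293565e+01,
       -6.35313126e-02,  3.62258032e-02,  8.47313891e-05]), 'tool_pos': array([0.28728898, 0.58301336, 0.22241125]), 'tool_rot': array([-1.79988043e+02,  2.87535299e-03,  1.53770898e+02]), 'force': array([ 0.48634556, -0.29737942,  0.21054568]), 'wrist_torque': array([-0.0015849 ,  0.02179031, -0.00291878]), 'grasp_force': 0.0, 'grip_width': 0.08698790345305848}
```

View pics/scene0.png

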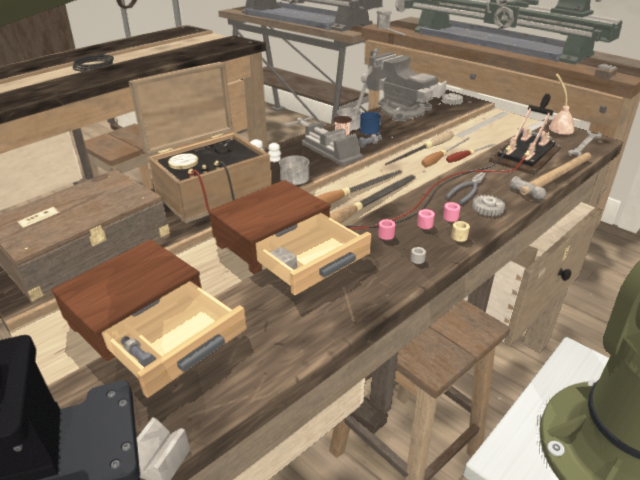

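View pics/top0.png

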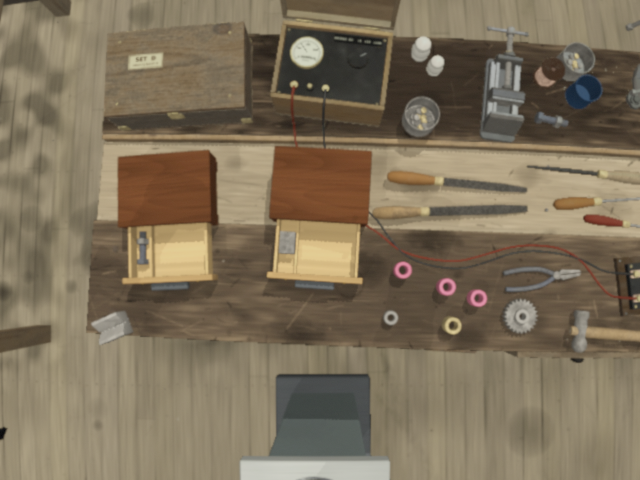

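```bash
python3 - <<'E'
from h import *
a=cv2.imread("pics/scene0.png")[180:260,350:490]; b=cv2.imread("pics/top0.png")[240:340,370:500]
a=cv2.resize(a,(560,320),interpolation=3); b=cv2.resize(b,(364,280),interpolation=3)
o=np.zeros((600,560,3),np.uint8); o[:320]=a; o[320:,:364]=b
cv2.imwrite("pics/crop.png",o)
E
```

```text
(no output)
```

View pics/crop.png

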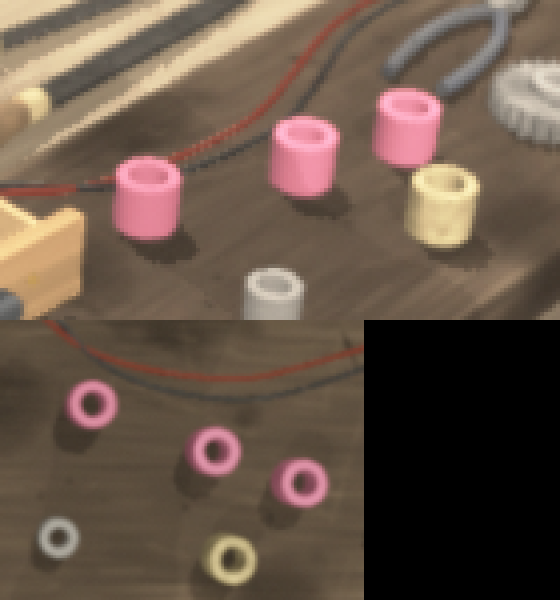

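The brass bush is at scene (461,231) and top (452,326). The lookalikes are three pink ones at scene (387,229), (426,219) and (452,212), and the small grey steel bush at (418,255). Only the yellow one matches "brass, larger", and the crop confirms it. The bolt drawer is the left one, with the bolt at scene (137,350) and the pocket around (185,333).

```bash
python3 - <<'E'
from h import *
for n in ("top","scene"):
    im=cv2.imread(f"pics/{n}0.png"); d=np.load(f"d_{n}.npy")
    P=np.full((480,640,3),np.nan)
    for v in range(150,400):
        for u in range(40,520):
            if d[v,u]>0: P[v,u]=deproj(n,u,v,d[v,u]) if n=="top" or (u>440 and u<485 and v<250 and v>215) or u<260 else np.nan
    np.save(f"P_{n}.npy",P)
    m=(np.abs(P[...,0]-.436)<.03)&(np.abs(P[...,1]+.291)<.03)&(P[...,2]>.022)
    q=P[m]; print(n,"bush",len(q),q.min(0).round(4),q.max(0).round(4),((q.min(0)+q.max(0))/2).round(4))
    m=(P[...,1]>.17)&(P[...,1]<.42)&(P[...,2]>.062)&(P[...,2]<.085)&(P[...,0]>.55)
    q=P[m]; print(n,"cover",cv2.minAreaRect((q[:,:2]*1000).astype(np.float32)), np.median(q[:,2]))
    m=(P[...,1]>.17)&(P[...,1]<.42)&(P[...,2]>.05)&(P[...,2]<.0615)&(P[...,0]>.45)&(P[...,0]<.58)
    q=P[m]; print(n,"panel",cv2.minAreaRect((q[:,:2]*1000).astype(np.float32)))
    for lo in (.2,.23,.26,.29,.32):
        s=q[np.abs(q[:,1]-lo-.015)<.015]; print(round(lo+.015,3),len(s),s[:,0].mean().round(4) if len(s) else '')
E
```

```text
Traceback (most recent call last):
  File "h.py", line 8, in deproj
    c,f=K(n); d=np.array([(u-c["cx"])/f,(v-c["cy"])/f]); s=d.copy()
        ~^^^
  File "h.py", line 4, in K
    c=optics.camera_info(n); f=240/np.tan(np.radians(c["fovy"]/2)); return c,f
ValueError: time passes only in moves, steps and waits
```

```bash
python3 -m creep '[{"tx":0,"ty":-40,"wz":-7},{"tx":-40,"ty":-80,"wz":-14},{"tx":-60,"ty":-120,"wz":-20},{"tx":-80,"ty":-155,"wz":-26.2},{"tx":-100,"ty":-190,"wz":-26.2}]'
```

```text
validation failed for argument at $[0]...
```

```bash
python3 -m creep '[{"wx":0,"wy":0,"wz":-7,"tx":0,"ty":-40,"tz":0,"gripper":1},{"wx":0,"wy":0,"wz":-14,"tx":-40,"ty":-80,"tz":0,"gripper":1},{"wx":0,"wy":0,"wz":-20,"tx":-60,"ty":-120,"tz":0,"gripper":1},{"wx":0,"wy":0,"wz":-26.2,"tx":-80,"ty":-155,"tz":0,"gripper":1},{"wx":0,"wy":0,"wz":-26.2,"tx":-100,"ty":-190,"tz":0,"gripper":1}]'
```

```text
time_s: 0.82
tool_pos: [0.2922, 0.3811, 0.2224]
tool_rot: [180.0, 0.0, -179.8]
force: [0.5, -0.0, 0.9]
grip_width: 0.0871
grasp_force: 0.0
```

```bash
sed -i 's/^def K(n):/import functools\n@functools.lru_cache\ndef K(n):/' h.py; cat > m.py <<'E'
from h import *
for n in ("top","scene"):
    d=np.load(f"d_{n}.npy")
    P=np.full((480,640,3),np.nan)
    for v in range(150,400):
        for u in range(40,520):
            if d[v,u]>0: P[v,u]=deproj(n,u,v,d[v,u])
    np.save(f"P_{n}.npy",P)
    m=(np.abs(P[...,0]-.436)<.03)&(np.abs(P[...,1]+.291)<.03)&(P[...,2]>.022)
    q=P[m]; print(n,"bush",len(q),q.min(0).round(4),q.max(0).round(4),((q.min(0)+q.max(0))/2).round(4))
    m=(P[...,1]>.17)&(P[...,1]<.42)&(P[...,2]>.062)&(P[...,2]<.085)&(P[...,0]>.55)
    q=P[m]; print(n,"cover",cv2.minAreaRect((q[:,:2]*1000).astype(np.float32)), np.median(q[:,2]))
    m=(P[...,1]>.17)&(P[...,1]<.42)&(P[...,2]>.05)&(P[...,2]<.0615)&(P[...,0]>.45)&(P[...,0]<.58)
    q=P[m]; print(n,"panel",cv2.minAreaRect((q[:,:2]*1000).astype(np.float32)))
    for lo in (.2,.23,.26,.29,.32):
        s=q[np.abs(q[:,1]-lo-.015)<.015]; print(round(lo+.015,3),len(s),s[:,0].mean().round(4) if len(s) else '')
E
python3 m.py
```

```text
top bush 170 [ 0.4198 -0.3061  0.0226] [ 0.4525 -0.2723  0.034 ] [ 0.4362 -0.2892  0.0283]
top cover ((726.4013061523438, 302.188232421875), (153.0719451904297, 201.08554077148438), 2.2387194633483887) 0.07135729708338305
top panel ((554.6470336914062, 295.23907470703125), (48.150657653808594, 193.81993103027344), 0.03870203718543053)
0.215 100 0.5464
0.245 80 0.5406
0.275 75 0.5393
0.305 77 0.5376
0.335 67 0.5376
scene bush 147 [ 0.4162 -0.3079  0.0221] [ 0.4516 -0.271   0.0318] [ 0.4339 -0.2895  0.0269]
scene cover ((764.8958129882812, 285.8604431152344), (240.2694549560547, 239.21324157714844), 1.9178731441497803) 0.06885430986703275
scene panel ((550.7579345703125, 296.59771728515625), (49.31425476074219, 191.24781799316406), 0.45671546459198)
0.215 138 0.5373
0.245 153 0.5353
0.275 159 0.5347
0.305 175 0.534
0.335 179 0.5322
```

```bash
python3 -m creep '[{"tx":-160,"ty":-130,"gripper":1},{"tx":-160,"ty":-130,"gripper":1},{"tx":-160,"ty":-130,"gripper":1},{"tx":-160,"ty":-130,"gripper":1},{"tx":-160,"ty":-130,"gripper":1}]'
```

```text
validation failed for argument at $[0]...
```

```bash
python3 -m creep '[{"wx":0,"wy":0,"wz":0,"tx":-160,"ty":-130,"tz":0,"gripper":1},{"wx":0,"wy":0,"wz":0,"tx":-160,"ty":-130,"tz":0,"gripper":1},{"wx":0,"wy":0,"wz":0,"tx":-160,"ty":-130,"tz":0,"gripper":1},{"wx":0,"wy":0,"wz":0,"tx":-160,"ty":-130,"tz":0,"gripper":1},{"wx":0,"wy":0,"wz":0,"tx":-160,"ty":-130,"tz":0,"gripper":1}]'
```

```text
time_s: 1.23
tool_pos: [0.4536, 0.2511, 0.2232]
tool_rot: [180.0, 0.1, 179.9]
force: [-0.2, 0.4, 0.0]
grip_width: 0.087
grasp_force: 0.0
```

```bash
python3 -m creep '[{"wx":0,"wy":0,"wz":0,"tx":-80,"ty":-190,"tz":0,"gripper":1},{"wx":0,"wy":0,"wz":0,"tx":-80,"ty":-190,"tz":0,"gripper":1},{"wx":0,"wy":0,"wz":0,"tx":-80,"ty":-190,"tz":0,"gripper":1},{"wx":0,"wy":0,"wz":0,"tx":-80,"ty":-190,"tz":0,"gripper":1},{"wx":0,"wy":0,"wz":0,"tx":-80,"ty":-190,"tz":0,"gripper":1}]'
```

```text
time_s: 1.65
tool_pos: [0.5325, 0.0606, 0.223]
tool_rot: [180.0, 0.1, 179.9]
force: [0.8, 0.2, 0.3]
grip_width: 0.087
grasp_force: 0.0
```

```bash
python3 -m creep '[{"wx":0,"wy":0,"wz":0,"tx":20,"ty":-200,"tz":0,"gripper":1},{"wx":0,"wy":0,"wz":0,"tx":20,"ty":-200,"tz":0,"gripper":1},{"wx":0,"wy":0,"wz":0,"tx":20,"ty":-200,"tz":0,"gripper":1},{"wx":0,"wy":0,"wz":0,"tx":20,"ty":-200,"tz":0,"gripper":1},{"wx":0,"wy":0,"wz":0,"tx":20,"ty":-200,"tz":0,"gripper":1}]'
```

```text
time_s: 2.07
tool_pos: [0.511, -0.1405, 0.223]
tool_rot: [-180.0, 0.1, 179.8]
force: [0.3, -0.0, 0.7]
grip_width: 0.0867
grasp_force: 0.0
```

```bash
python3 -m creep '[{"wx":0,"wy":0,"wz":0,"tx":76,"ty":-149,"tz":0,"gripper":1},{"wx":0,"wy":0,"wz":0,"tx":76,"ty":-149,"tz":0,"gripper":1},{"wx":0,"wy":0,"wz":0,"tx":76,"ty":-149,"tz":0,"gripper":1},{"wx":0,"wy":0,"wz":0,"tx":76,"ty":-149,"tz":0,"gripper":1},{"wx":0,"wy":0,"wz":0,"tx":76,"ty":-149,"tz":40,"gripper":1}]'
```

```text
time_s: 2.48
tool_pos: [0.4348, -0.298, 0.1897]
tool_rot: [-179.5, 0.7, 179.3]
force: [1.0, -1.5, 0.5]
grip_width: 0.0868
grasp_force: 0.0
```

```bash
python3 -m creep '[{"wx":0,"wy":0,"wz":0,"tx":0,"ty":0,"tz":40,"gripper":1},{"wx":0,"wy":0,"wz":0,"tx":0,"ty":0,"tz":80,"gripper":1},{"wx":0,"wy":0,"wz":0,"tx":0,"ty":0,"tz":115,"gripper":1},{"wx":0,"wy":0,"wz":0,"tx":0,"ty":0,"tz":125,"gripper":1},{"wx":0,"wy":0,"wz":0,"tx":0,"ty":0,"tz":125,"gripper":1}]'; python3 - <<'E'
from h import *
im,d=optics.read_camera("scene"); cv2.imwrite("pics/s1.png",cv2.resize(im[150:270,380:540,::-1],(800,600)))
E
```

```text
time_s: 2.9
tool_pos: [0.4336, -0.2849, 0.0552]
tool_rot: [179.9, -0.3, 180.0]
force: [-0.4, 0.0, 0.5]
grip_width: 0.087
grasp_force: 0.0
```

View pics/s1.png

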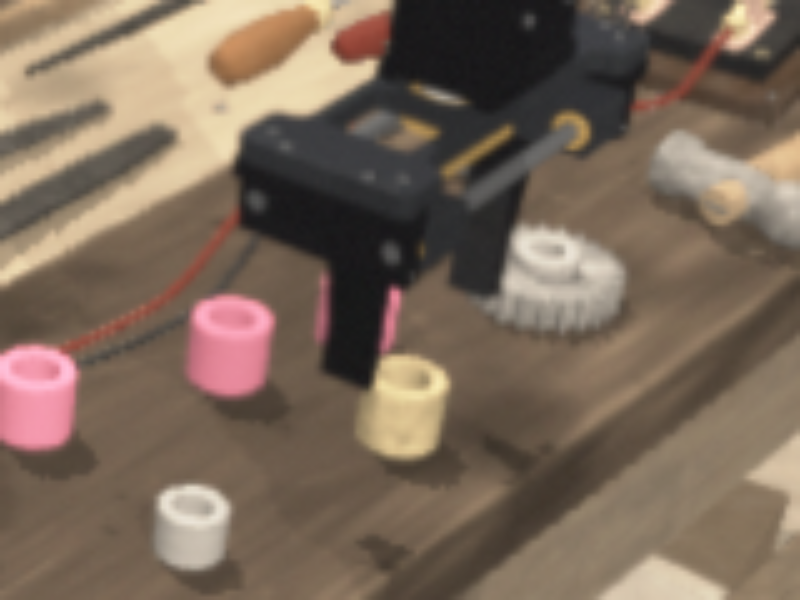

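Both fingers straddle the bush: near finger at crop (350,370), far one at (475,280), and the bush top at (412,372) between them. Going down.

```bash
python3 -m creep '[{"wx":0,"wy":0,"wz":0,"tx":-1,"ty":0,"tz":20,"gripper":1},{"wx":0,"wy":0,"wz":0,"tx":-1,"ty":0,"tz":38,"gripper":1},{"wx":0,"wy":0,"wz":0,"tx":-1,"ty":0,"tz":46,"gripper":1},{"wx":0,"wy":0,"wz":0,"tx":-1,"ty":0,"tz":49,"gripper":1},{"wx":0,"wy":0,"wz":0,"tx":-1,"ty":0,"tz":49,"gripper":1}]'
```

```text
time_s: 3.37
tool_pos: [0.4377, -0.2864, 0.0097]
tool_rot: [-180.0, 0.1, 180.0]
force: [-0.7, 0.7, -0.1]
grip_width: 0.0869
grasp_force: 0.0
```

```bash
python3 -m creep '[{"wx":0,"wy":0,"wz":0,"tx":0,"ty":0,"tz":0,"gripper":-1},{"wx":0,"wy":0,"wz":0,"tx":0,"ty":0,"tz":0,"gripper":-1},{"wx":0,"wy":0,"wz":0,"tx":0,"ty":0,"tz":0,"gripper":-1},{"wx":0,"wy":0,"wz":0,"tx":0,"ty":0,"tz":0,"gripper":-1},{"wx":0,"wy":0,"wz":0,"tx":0,"ty":0,"tz":0,"gripper":-1}]' 25
```

```text
time_s: 3.78
tool_pos: [0.4371, -0.2861, 0.009]
tool_rot: [-180.0, 0.0, 180.0]
force: [0.2, 0.1, -1.0]
grip_width: 0.0615
grasp_force: 0.0
```

```bash
python3 -m creep '[{"wx":0,"wy":0,"wz":0,"tx":0,"ty":0,"tz":0,"gripper":-1},{"wx":0,"wy":0,"wz":0,"tx":0,"ty":0,"tz":0,"gripper":-1},{"wx":0,"wy":0,"wz":0,"tx":0,"ty":0,"tz":0,"gripper":-1},{"wx":0,"wy":0,"wz":0,"tx":0,"ty":0,"tz":0,"gripper":-1},{"wx":0,"wy":0,"wz":0,"tx":0,"ty":0,"tz":0,"gripper":-1}]'
```

```text
time_s: 4.2
tool_pos: [0.4367, -0.2862, 0.0086]
tool_rot: [-180.0, 0.0, 180.0]
force: [0.4, -0.1, -0.6]
grip_width: 0.0329
grasp_force: 25.0
```

```bash
python3 -m creep '[{"wx":0,"wy":0,"wz":0,"tx":0,"ty":0,"tz":-15,"gripper":-1},{"wx":0,"wy":0,"wz":0,"tx":0,"ty":0,"tz":-50,"gripper":-1},{"wx":0,"wy":0,"wz":0,"tx":0,"ty":0,"tz":-90,"gripper":-1},{"wx":0,"wy":0,"wz":0,"tx":0,"ty":10,"tz":-130,"gripper":-1},{"wx":0,"wy":0,"wz":0,"tx":-10,"ty":30,"tz":-160,"gripper":-1}]'
```

```text
time_s: 4.62
tool_pos: [0.445, -0.2593, 0.1715]
tool_rot: [-179.9, 0.1, 179.6]
force: [0.5, -0.8, -1.3]
grip_width: 0.0329
grasp_force: 25.0
```

```bash
python3 -m creep '[{"wx":0,"wy":0,"wz":0,"tx":-15,"ty":35,"tz":-10,"gripper":-1},{"wx":0,"wy":0,"wz":0,"tx":-30,"ty":70,"tz":-10,"gripper":-1},{"wx":0,"wy":0,"wz":0,"tx":-45,"ty":105,"tz":-10,"gripper":-1},{"wx":0,"wy":0,"wz":0,"tx":-60,"ty":140,"tz":-10,"gripper":-1},{"wx":0,"wy":0,"wz":0,"tx":-75,"ty":175,"tz":-10,"gripper":-1}]'
```

```text
time_s: 5.03
tool_pos: [0.522, -0.0791, 0.1785]
tool_rot: [180.0, 0.0, 180.0]
force: [-0.4, -0.3, -1.3]
grip_width: 0.0332
grasp_force: 25.0
```

```bash
python3 -m creep '[{"wx":0,"wy":0,"wz":0,"tx":-10,"ty":35,"tz":0,"gripper":-1},{"wx":0,"wy":0,"wz":0,"tx":-20,"ty":70,"tz":0,"gripper":-1},{"wx":0,"wy":0,"wz":0,"tx":-30,"ty":105,"tz":0,"gripper":-1},{"wx":0,"wy":0,"wz":0,"tx":-40,"ty":140,"tz":0,"gripper":-1},{"wx":0,"wy":0,"wz":0,"tx":-50,"ty":175,"tz":0,"gripper":-1}]'
```

```text
time_s: 5.45
tool_pos: [0.5718, 0.0957, 0.1781]
tool_rot: [180.0, -0.0, 180.0]
force: [1.7, 0.8, 0.3]
grip_width: 0.0334
grasp_force: 25.0
```

```bash
python3 -m creep '[{"wx":0,"wy":0,"wz":-0,"tx":-4,"ty":38,"tz":0,"gripper":-1},{"wx":0,"wy":0,"wz":-1,"tx":-8,"ty":76,"tz":0,"gripper":-1},{"wx":0,"wy":0,"wz":-2,"tx":-12,"ty":114,"tz":0,"gripper":-1},{"wx":0,"wy":0,"wz":-2,"tx":-16,"ty":150,"tz":0,"gripper":-1},{"wx":0,"wy":0,"wz":-2,"tx":-18,"ty":183,"tz":0,"gripper":-1}]'
```

```text
time_s: 5.87
tool_pos: [0.5895, 0.2795, 0.1778]
tool_rot: [180.0, -0.1, -178.0]
force: [0.3, -0.5, -0.3]
grip_width: 0.0331
grasp_force: 25.0
```

```bash
python3 -m creep '[{"wx":0,"wy":0,"wz":0,"tx":0,"ty":0,"tz":0,"gripper":-1},{"wx":0,"wy":0,"wz":0,"tx":0,"ty":0,"tz":0,"gripper":-1},{"wx":0,"wy":0,"wz":0,"tx":0,"ty":0,"tz":0,"gripper":-1}]'
```

```text
time_s: 6.12
tool_pos: [0.5899, 0.276, 0.1778]
tool_rot: [-179.9, -0.1, -178.0]
force: [-0.4, -1.0, -0.1]
grip_width: 0.0332
grasp_force: 25.0
```

```bash
python3 -m creep '[{"wx":0,"wy":0,"wz":0,"tx":2,"ty":1,"tz":35,"gripper":-1},{"wx":0,"wy":0,"wz":0,"tx":2,"ty":1,"tz":70,"gripper":-1},{"wx":0,"wy":0,"wz":0,"tx":2,"ty":1,"tz":105,"gripper":-1},{"wx":0,"wy":0,"wz":0,"tx":2,"ty":1,"tz":128,"gripper":-1},{"wx":0,"wy":0,"wz":0,"tx":2,"ty":1,"tz":138,"gripper":-1}]'
```

```text
time_s: 6.53
tool_pos: [0.5858, 0.274, 0.0364]
tool_rot: [-179.8, -0.3, -178.2]
force: [0.3, -0.0, -2.3]
grip_width: 0.0332
grasp_force: 25.0
```

```bash
python3 -m creep '[{"wx":0,"wy":0,"wz":0,"tx":0,"ty":0,"tz":3,"gripper":-1},{"wx":0,"wy":0,"wz":0,"tx":0,"ty":0,"tz":6,"gripper":-1},{"wx":0,"wy":0,"wz":0,"tx":0,"ty":0,"tz":9,"gripper":-1},{"wx":0,"wy":0,"wz":0,"tx":0,"ty":0,"tz":10,"gripper":-1},{"wx":0,"wy":0,"wz":0,"tx":0,"ty":0,"tz":10,"gripper":-1}]'
```

```text
time_s: 6.95
tool_pos: [0.5889, 0.2782, 0.0319]
tool_rot: [179.9, 0.1, -178.0]
force: [-0.3, -0.1, -1.7]
grip_width: 0.033
grasp_force: 25.0
```

```bash
python3 - <<'E'
from h import *
im,d=optics.read_camera("scene"); cv2.imwrite("pics/s2.png",cv2.resize(im[220:400,50:290,::-1],(800,600)))
E
```

```text
(no output)
```

View pics/s2.png

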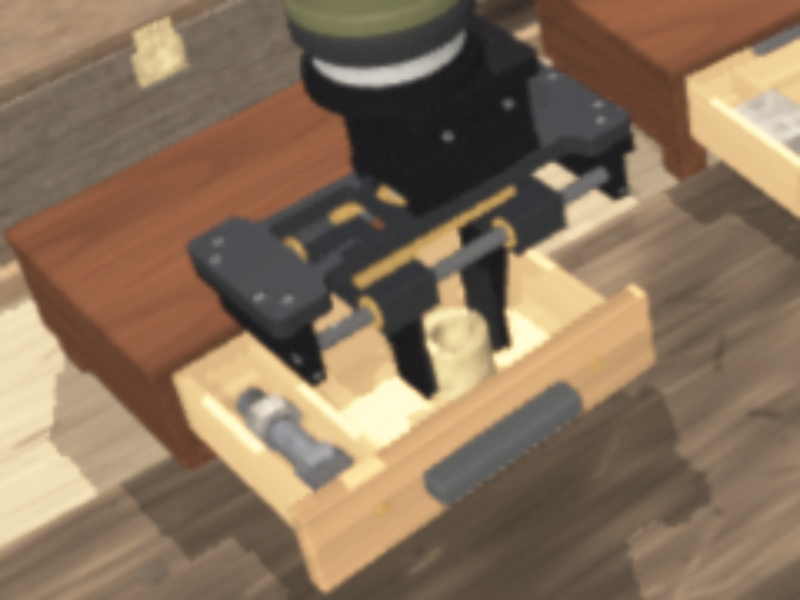

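The bush, at crop (460,350), hangs in the free compartment with the bolt beyond the divider at (290,440). Lowering the last few mm.

```bash
python3 -m creep '[{"wx":0,"wy":0,"wz":0,"tx":0,"ty":0,"tz":1.5,"gripper":-1},{"wx":0,"wy":0,"wz":0,"tx":0,"ty":0,"tz":3,"gripper":-1},{"wx":0,"wy":0,"wz":0,"tx":0,"ty":0,"tz":4,"gripper":-1},{"wx":0,"wy":0,"wz":0,"tx":0,"ty":0,"tz":4,"gripper":-1},{"wx":0,"wy":0,"wz":0,"tx":0,"ty":0,"tz":4,"gripper":-1}]'
```

```text
time_s: 7.42
tool_pos: [0.5881, 0.2779, 0.0266]
tool_rot: [180.0, 0.0, -178.0]
force: [0.4, 0.3, -0.4]
grip_width: 0.033
grasp_force: 25.0
```

```bash
python3 -m creep '[{"wx":0,"wy":0,"wz":0,"tx":0,"ty":0,"tz":1,"gripper":-1},{"wx":0,"wy":0,"wz":0,"tx":0,"ty":0,"tz":1,"gripper":-1},{"wx":0,"wy":0,"wz":0,"tx":0,"ty":0,"tz":1,"gripper":-1}]'
```

```text
time_s: 7.67
tool_pos: [0.5887, 0.278, 0.0266]
tool_rot: [180.0, 0.1, -178.0]
force: [-0.5, -1.7, 5.0]
grip_width: 0.0331
grasp_force: 25.0
```

Contact. Release to about 60 mm, then rise.

```bash
python3 -m creep '[{"wx":0,"wy":0,"wz":0,"tx":0,"ty":0,"tz":0,"gripper":0.4},{"wx":0,"wy":0,"wz":0,"tx":0,"ty":0,"tz":0,"gripper":0.4},{"wx":0,"wy":0,"wz":0,"tx":0,"ty":0,"tz":0,"gripper":0.4},{"wx":0,"wy":0,"wz":0,"tx":0,"ty":0,"tz":0,"gripper":0.4},{"wx":0,"wy":0,"wz":0,"tx":0,"ty":0,"tz":0,"gripper":0.4}]'
```

```text
time_s: 8.08
tool_pos: [0.5877, 0.2779, 0.0252]
tool_rot: [-180.0, -0.0, -178.0]
force: [0.2, 0.3, 0.7]
grip_width: 0.057
grasp_force: 0.0
```

```bash
python3 -m creep '[{"wx":0,"wy":0,"wz":0,"tx":0,"ty":0,"tz":-10,"gripper":0.4},{"wx":0,"wy":0,"wz":0,"tx":0,"ty":0,"tz":-35,"gripper":0.4},{"wx":0,"wy":0,"wz":0,"tx":0,"ty":0,"tz":-70,"gripper":0.4},{"wx":0,"wy":0,"wz":0,"tx":0,"ty":0,"tz":-105,"gripper":0.4},{"wx":0,"wy":0,"wz":0,"tx":0,"ty":0,"tz":-120,"gripper":0.4}]'
```

```text
time_s: 8.5
tool_pos: [0.5904, 0.2787, 0.1517]
tool_rot: [179.8, 0.4, -178.0]
force: [1.4, 0.9, 0.5]
grip_width: 0.0608
grasp_force: 0.0
```

```bash
python3 -m creep '[{"wx":0,"wy":0,"wz":0,"tx":35,"ty":5,"tz":0,"gripper":0},{"wx":0,"wy":0,"wz":0,"tx":70,"ty":10,"tz":0,"gripper":0},{"wx":0,"wy":0,"wz":0,"tx":105,"ty":15,"tz":0,"gripper":0},{"wx":0,"wy":0,"wz":0,"tx":130,"ty":20,"tz":0,"gripper":0},{"wx":0,"wy":0,"wz":0,"tx":130,"ty":20,"tz":0,"gripper":0}]'
```

```text
time_s: 8.92
tool_pos: [0.452, 0.2956, 0.1462]
tool_rot: [179.9, -0.2, -177.7]
force: [0.7, -0.1, 0.8]
grip_width: 0.0443
grasp_force: 0.0
```

```bash
python3 -m creep '[{"wx":0,"wy":0,"wz":0,"tx":0,"ty":0,"tz":35,"gripper":0},{"wx":0,"wy":0,"wz":0,"tx":0,"ty":0,"tz":70,"gripper":0},{"wx":0,"wy":0,"wz":0,"tx":0,"ty":0,"tz":100,"gripper":0},{"wx":0,"wy":0,"wz":0,"tx":0,"ty":0,"tz":112,"gripper":0},{"wx":0,"wy":0,"wz":0,"tx":0,"ty":0,"tz":112,"gripper":0}]'
python3 - <<'E'
from h import *
im,d=optics.read_camera("scene"); cv2.imwrite("pics/s3.png",cv2.resize(im[220:400,50:290,::-1],(800,600)))
print(get_obs()["tool_pos"])
for r in nets.place_of("bolt_drawer_pocket","scene")[:2]: print(r)
E
```

```text
time_s: 9.33
tool_pos: [0.4559, 0.2917, 0.031]
tool_rot: [-179.8, -0.2, -178.1]
force: [-0.4, -0.6, 0.1]
grip_width: 0.0438
grasp_force: 0.0
[0.45736564 0.29280326 0.03319673]
{'point': [0.5955, 0.2758, 0.0178], 'confidence': 0.94}
```

View pics/s3.png

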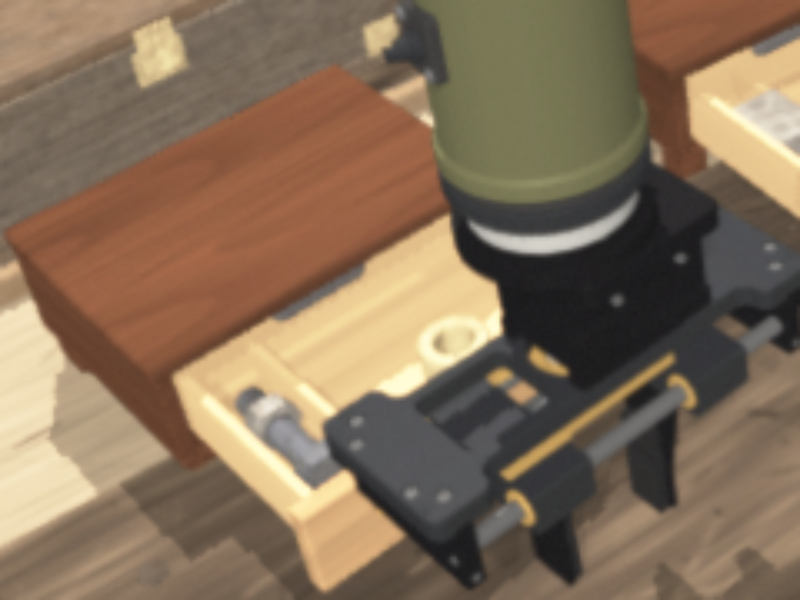

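The bush stands upright and free at crop (452,342), and the fingers are in front of the pull. Pushing now.

```bash
python3 -m creep '[{"wx":0,"wy":0,"wz":0,"tx":-10,"ty":0,"tz":0,"gripper":0},{"wx":0,"wy":0,"wz":0,"tx":-20,"ty":0,"tz":0,"gripper":0},{"wx":0,"wy":0,"wz":0,"tx":-30,"ty":0,"tz":0,"gripper":0},{"wx":0,"wy":0,"wz":0,"tx":-36,"ty":0,"tz":0,"gripper":0},{"wx":0,"wy":0,"wz":0,"tx":-40,"ty":0,"tz":0,"gripper":0}]'
```

```text
time_s: 9.85
tool_pos: [0.4995, 0.2947, 0.0343]
tool_rot: [180.0, 0.1, -178.1]
force: [-0.6, 0.2, -0.1]
grip_width: 0.044
grasp_force: 0.0
```

```bash
python3 -m creep '[{"wx":0,"wy":0,"wz":0,"tx":-4,"ty":0,"tz":0,"gripper":0},{"wx":0,"wy":0,"wz":0,"tx":-8,"ty":0,"tz":0,"gripper":0},{"wx":0,"wy":0,"wz":0,"tx":-12,"ty":0,"tz":0,"gripper":0},{"wx":0,"wy":0,"wz":0,"tx":-16,"ty":0,"tz":0,"gripper":0},{"wx":0,"wy":0,"wz":0,"tx":-20,"ty":0,"tz":0,"gripper":0}]'
```

```text
time_s: 10.27
tool_pos: [0.5172, 0.2955, 0.0334]
tool_rot: [-180.0, -0.1, -178.0]
force: [-0.9, -0.5, 0.4]
grip_width: 0.0436
grasp_force: 0.6
```

```bash
python3 -m creep '[{"wx":0,"wy":0,"wz":0,"tx":-4,"ty":0,"tz":0,"gripper":0},{"wx":0,"wy":0,"wz":0,"tx":-8,"ty":0,"tz":0,"gripper":0},{"wx":0,"wy":0,"wz":0,"tx":-12,"ty":0,"tz":0,"gripper":0},{"wx":0,"wy":0,"wz":0,"tx":-16,"ty":0,"tz":0,"gripper":0},{"wx":0,"wy":0,"wz":0,"tx":-20,"ty":0,"tz":0,"gripper":0}]'
```

```text
time_s: 10.68
tool_pos: [0.5376, 0.2962, 0.0334]
tool_rot: [-180.0, -0.0, -178.0]
force: [-1.5, -1.0, -1.0]
grip_width: 0.0434
grasp_force: 0.6
```

Contact, about 1 N as expected. Continuing.

```bash
python3 -m creep '[{"wx":0,"wy":0,"wz":0,"tx":-5,"ty":0,"tz":0,"gripper":0},{"wx":0,"wy":0,"wz":0,"tx":-10,"ty":0,"tz":0,"gripper":0},{"wx":0,"wy":0,"wz":0,"tx":-15,"ty":0,"tz":0,"gripper":0},{"wx":0,"wy":0,"wz":0,"tx":-20,"ty":0,"tz":0,"gripper":0},{"wx":0,"wy":0,"wz":0,"tx":-25,"ty":0,"tz":0,"gripper":0}]'
```

```text
time_s: 11.1
tool_pos: [0.5629, 0.2971, 0.0335]
tool_rot: [180.0, 0.0, -178.0]
force: [-0.9, -0.0, -1.0]
grip_width: 0.0439
grasp_force: 0.7
```

```bash
python3 -m creep '[{"wx":0,"wy":0,"wz":0,"tx":-4,"ty":0,"tz":0,"gripper":0},{"wx":0,"wy":0,"wz":0,"tx":-8,"ty":0,"tz":0,"gripper":0},{"wx":0,"wy":0,"wz":0,"tx":-12,"ty":0,"tz":0,"gripper":0},{"wx":0,"wy":0,"wz":0,"tx":-16,"ty":0,"tz":0,"gripper":0},{"wx":0,"wy":0,"wz":0,"tx":-20,"ty":0,"tz":0,"gripper":0}]'
python3 - <<'E'
from h import *
im,d=optics.read_camera("scene"); cv2.imwrite("pics/s4.png",cv2.resize(im[220:400,50:290,::-1],(800,600)))
E
```

```text
time_s: 11.52
tool_pos: [0.5827, 0.2978, 0.0337]
tool_rot: [180.0, 0.0, -178.0]
force: [-1.8, 0.9, -0.1]
grip_width: 0.0435
grasp_force: 0.6
```

View pics/s4.png

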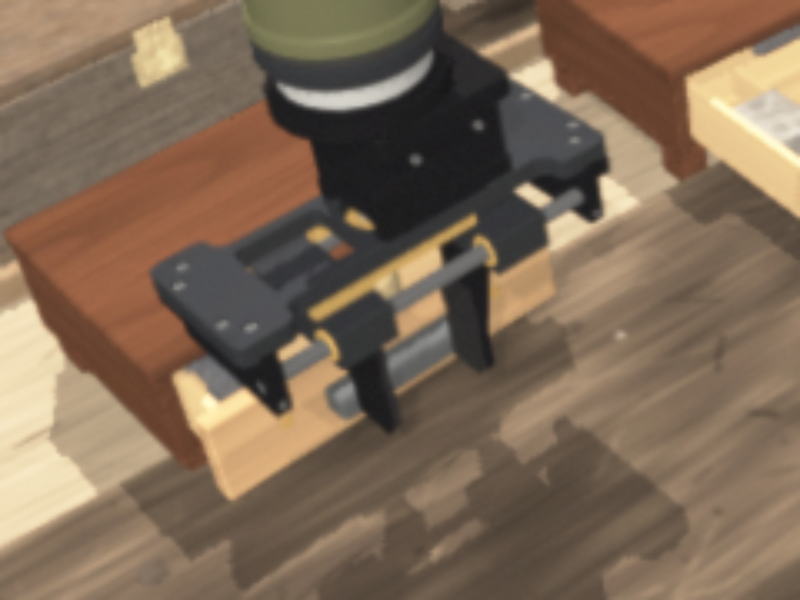

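The panel (crop (230,490) to (550,290)) has gone most of the way in, with the fingers square on the pull bar. Closing the rest slowly.

```bash
python3 -m creep '[{"wx":0,"wy":0,"wz":0,"tx":-3,"ty":0,"tz":0,"gripper":0},{"wx":0,"wy":0,"wz":0,"tx":-6,"ty":0,"tz":0,"gripper":0},{"wx":0,"wy":0,"wz":0,"tx":-9,"ty":0,"tz":0,"gripper":0},{"wx":0,"wy":0,"wz":0,"tx":-12,"ty":0,"tz":0,"gripper":0},{"wx":0,"wy":0,"wz":0,"tx":-14,"ty":0,"tz":0,"gripper":0}]'
```

```text
time_s: 11.98
tool_pos: [0.5969, 0.2981, 0.0337]
tool_rot: [180.0, 0.0, -178.0]
force: [-2.0, -0.2, 1.4]
grip_width: 0.0433
grasp_force: 1.0
```

```bash
python3 -m creep '[{"wx":0,"wy":0,"wz":0,"tx":-2,"ty":0,"tz":0,"gripper":0},{"wx":0,"wy":0,"wz":0,"tx":-4,"ty":0,"tz":0,"gripper":0},{"wx":0,"wy":0,"wz":0,"tx":-6,"ty":0,"tz":0,"gripper":0},{"wx":0,"wy":0,"wz":0,"tx":-8,"ty":0,"tz":0,"gripper":0}]'
```

```text
time_s: 12.32
tool_pos: [0.5999, 0.2984, 0.0333]
tool_rot: [-179.9, -0.5, -178.0]
force: [-10.9, -2.9, 7.8]
grip_width: 0.0435
grasp_force: 5.5
```

```bash
python3 -m creep '[{"wx":0,"wy":0,"wz":0,"tx":0,"ty":0,"tz":0,"gripper":0},{"wx":0,"wy":0,"wz":0,"tx":0,"ty":0,"tz":0,"gripper":0}]'
python3 - <<'E'
from h import *
o=get_obs(); print(o["tool_pos"],o["force"],o["wrist_torque"])
im,d=optics.read_camera("scene"); cv2.imwrite("pics/s5.png",cv2.resize(im[220:400,50:290,::-1],(800,600)))
E
```

```text
time_s: 12.48
tool_pos: [0.6024, 0.2984, 0.0333]
tool_rot: [-180.0, -0.2, -178.0]
force: [-4.6, -0.9, 2.4]
grip_width: 0.0437
grasp_force: 2.7
[0.60243273 0.29839529 0.03333191] [-4.56541527 -0.8670458   2.42119929] [-0.1725832   1.14840382  0.13423177]
```

View pics/s5.png

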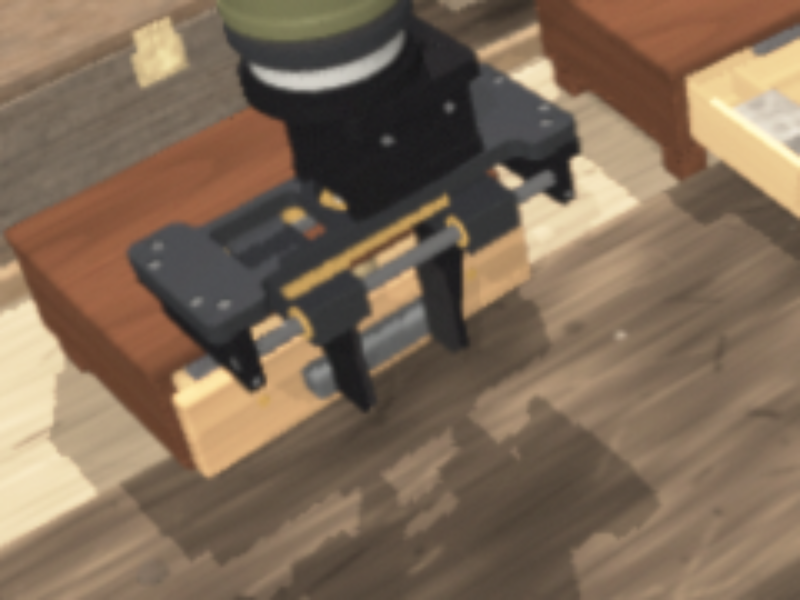

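The panel (left end at crop (190,460)) is almost at the cabinet front. The 5–6 N fits the detent, so I keep pushing.

```bash
python3 -m creep '[{"wx":0,"wy":0,"wz":0,"tx":-2,"ty":0,"tz":0,"gripper":0},{"wx":0,"wy":0,"wz":0,"tx":-4,"ty":0,"tz":0,"gripper":0},{"wx":0,"wy":0,"wz":0,"tx":-6,"ty":0,"tz":0,"gripper":0},{"wx":0,"wy":0,"wz":0,"tx":-6,"ty":0,"tz":0,"gripper":0}]'
```

```text
time_s: 12.87
tool_pos: [0.6108, 0.2987, 0.0335]
tool_rot: [180.0, 0.0, -178.0]
force: [0.2, 0.3, -0.4]
grip_width: 0.0432
grasp_force: 0.2
```

```bash
python3 -m creep '[{"wx":0,"wy":0,"wz":0,"tx":-2,"ty":0,"tz":0,"gripper":0},{"wx":0,"wy":0,"wz":0,"tx":-4,"ty":0,"tz":0,"gripper":0},{"wx":0,"wy":0,"wz":0,"tx":-5,"ty":0,"tz":0,"gripper":0},{"wx":0,"wy":0,"wz":0,"tx":-5,"ty":0,"tz":0,"gripper":0}]'
```

```text
time_s: 13.2
tool_pos: [0.6115, 0.2988, 0.0334]
tool_rot: [-179.9, -0.5, -178.0]
force: [-11.3, -2.2, 8.5]
grip_width: 0.0439
grasp_force: 6.0
```

It snapped in (force dropped to 0) and then met the stop. Backing off and looking.

```bash
python3 -m creep '[{"wx":0,"wy":0,"wz":0,"tx":15,"ty":0,"tz":0,"gripper":0},{"wx":0,"wy":0,"wz":0,"tx":40,"ty":0,"tz":0,"gripper":0},{"wx":0,"wy":0,"wz":0,"tx":75,"ty":0,"tz":0,"gripper":0},{"wx":0,"wy":0,"wz":0,"tx":100,"ty":0,"tz":-25,"gripper":0},{"wx":0,"wy":0,"wz":0,"tx":110,"ty":0,"tz":-60,"gripper":0}]'
```

```text
time_s: 13.62
tool_pos: [0.4997, 0.2941, 0.0903]
tool_rot: [-179.8, -0.4, -177.9]
force: [0.7, 0.5, 1.3]
grip_width: 0.0435
grasp_force: 0.0
```

```bash
python3 -m creep '[{"wx":0,"wy":0,"wz":0,"tx":0,"ty":0,"tz":-35,"gripper":0},{"wx":0,"wy":0,"wz":0,"tx":0,"ty":-35,"tz":-70,"gripper":0},{"wx":0,"wy":0,"wz":0,"tx":0,"ty":-70,"tz":-90,"gripper":0},{"wx":0,"wy":0,"wz":0,"tx":0,"ty":-105,"tz":-100,"gripper":0},{"wx":0,"wy":0,"wz":0,"tx":0,"ty":-140,"tz":-100,"gripper":0}]'
python3 - <<'E'
from h import *
a,d=optics.read_camera("scene"); b,d=optics.read_camera("top")
np.save("d_top1.npy",d)
o=np.zeros((600,800,3),np.uint8); o[:300,:400]=cv2.resize(a[200:410,30:310],(400,300)); o[:300,400:]=cv2.resize(b[140:300,90:303],(400,300)); o[300:,:400]=cv2.resize(b[230:380,300:500],(400,300)); o[300:,400:]=cv2.resize(a,(400,300))
cv2.imwrite("pics/s6.png",o[:,:,::-1])
for x in (0.,):
    for (u,v) in [(140,v) for v in range(218,240,2)]+[(200,v) for v in range(218,240,2)]: print((u,v),deproj("top",u,v,d[v,u]).round(3) if d[v,u] else None)
E
```

```text
time_s: 14.03
tool_pos: [0.5133, 0.1537, 0.198]
tool_rot: [179.8, 0.5, -178.1]
force: [1.3, -0.2, -0.5]
grip_width: 0.0436
grasp_force: 0.0
(140, 218) [0.664 0.348 0.074]
(140, 220) [0.66  0.349 0.071]
(140, 222) [0.655 0.347 0.074]
(140, 224) [0.652 0.349 0.071]
(140, 226) [0.649 0.353 0.061]
(140, 228) [0.645 0.353 0.06 ]
(140, 230) [0.64  0.353 0.061]
(140, 232) [0.637 0.358 0.05 ]
(140, 234) [0.637 0.372 0.018]
(140, 236) [0.634 0.379 0.001]
(140, 238) [0.629 0.379 0.003]
(200, 218) [0.661 0.221 0.073]
(200, 220) [0.657 0.221 0.073]
(200, 222) [0.654 0.223 0.066]
(200, 224) [0.651 0.225 0.059]
(200, 226) [0.647 0.225 0.058]
(200, 228) [0.642 0.225 0.06 ]
(200, 230) [0.642 0.236 0.024]
(200, 232) [0.64  0.242 0.002]
(200, 234) [0.636 0.242 0.003]
(200, 236) [0.632 0.242 0.001]
(200, 238) [0.627 0.242 0.002]
```

View pics/s6.png

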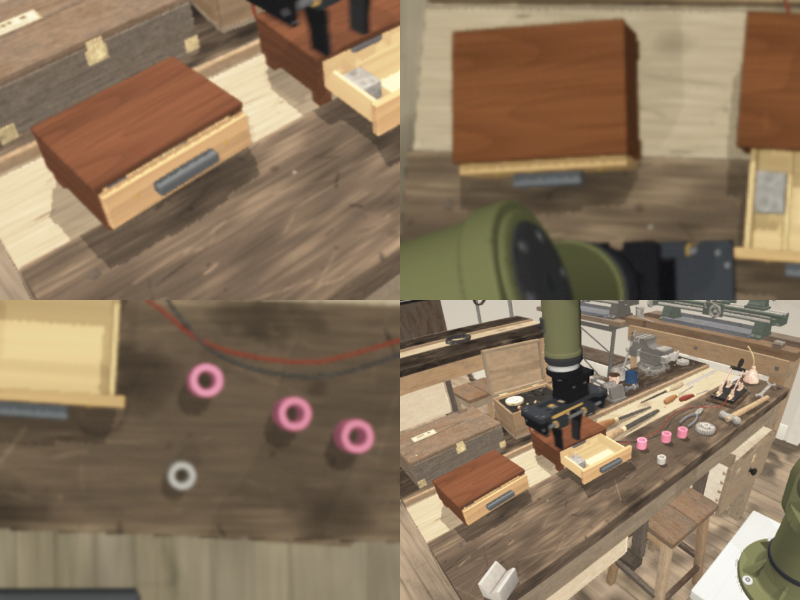

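The bolt drawer sits flush against the cabinet front, at (170,180) in the top-left panel. The block drawer is still open, the pink bushes and the steel bush are where they were, and the arm is clear.

```bash
python3 -m creep '[{"wx":0,"wy":0,"wz":0,"tx":0,"ty":0,"tz":0,"gripper":0},{"wx":0,"wy":0,"wz":0,"tx":0,"ty":0,"tz":0,"gripper":0},{"wx":0,"wy":0,"wz":0,"tx":0,"ty":0,"tz":0,"gripper":0}]'; python3 -c "
from cell import env; print(env.sign_off())"
```

```text
time_s: 14.38
tool_pos: [0.5101, 0.1567, 0.1933]
tool_rot: [180.0, 0.0, -177.9]
force: [0.3, 0.2, -0.1]
grip_width: 0.0436
grasp_force: 0.0
the job is handed in; nothing more can be done
None
```

The brass bush is in the bolt drawer, that drawer is pushed home and snapped shut, the block drawer is still open as it was, and the job was handed in at about 14.4 s; the sign-off returned no verdict.

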